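# Locate a blank in the drilling jig and lock the plunger

### The job

Lay the notched wooden blank flat on the drilling jig, slide it in under the raised plunger until its notch is below the pin, and push it snug against both dowels and the end stop. Then push the sprung plunger down into its housing and, while it is down, slide the keeper all the way under the strike so that the plunger stays down with its pin in the notch when you let go. Leave the glue bottle, hammer, jar and offcut where they are.

Things in the scene. Friction and masses are not known exactly. Their poses are not given: they have to be found in the camera images.
- jig: Drilling jig fixed to the bench; place and yaw vary. Origin: on the bench top, under the centre of a rightly seated blank; z up. 'Jig x, y, z' below are its own axes, mm. Plywood base, top at z 18, x -125 to 60, y -180 to 130. Wooden plunger housing x -110 to -55, y -95 to -35, top at z 50. A seated blank's +y end and its -x side from y -30 to 90 are free to be pushed.
- dowel_left (a point): Top centre of an upright steel dowel, 12 mm diameter, at jig x 34, y 65, z 48. The blank's long +x side goes against both dowels.
- dowel_right (a point): Top centre of the second dowel, like the first, at jig x 34, y -65, z 48.
- end_stop (a point): Top middle of the end stop's face, which looks to jig +y: jig x 8, y -90, z 48. Dark wooden block, x -10 to 26, y -112 to -90. The blank's -y end goes against this face.
- strike (a point): Underside of the strike's lip, middle of its edge towards the keeper: jig x -85, y -152, z 71. The strike is a fixed steel arch, x -106 to -64, y -164 to -152, top at z 82, with a 21 wide opening below the lip, in line with the keeper's tongue.
- blank: Loose light wooden blank, 56 (x) by 180 (y) by 22 mm thick (z), 110 to 230 g. Origin: centre of its underside. A notch right through it in the long -x side near the -y end, 20 wide (y -75 to -55), 17 deep (x -28 to -11). Starts flat on the bench, right side up, left of the jig. Rightly seated, its axes point as the jig's do and its origin is at jig x 0, y 0, z 18.
- blank_notch (a point): Point of the blank in its notch, at blank x -20, y -65, z 22 mm (level with its top face); seated, it is at jig x -20, y -65, z 40.
- pin_tip (a point): Lower end of the plunger's upright pin, 12 mm diameter. At jig x -20, y -65; z 46 when up, 30 when fully down. The pin enters the notch with 3 to 4 mm to spare, but lands on top of a blank that is not located. The blank (top at z 40) must be slid in under the pin along the base, from jig +y: laid 60 mm or more to +y of its place it comes down clear of the plunger.
- plunger (a joint): Depth of the plunger in m: 0 up (start), 0.016 fully down. Steel head, carries pin and keeper; top at z 76, underside 68 when up: plate at jig x -110 to -60, y -100 to -30, arm to x -12, y -78 to -52 (over the blank). Its spring returns it with about 6 N when up, 11 N when down, unless the keeper is under the strike: then it stays about 0.0125 down.
- keeper (a joint): Travel of the keeper in m towards jig -y: 0 to 0.004 at the start, 0.020 home; friction about 3 N, stays where it is left. Dark steel slide on the plunger's head, going down with it: flange 32 (x) by 64 (y) by 8 thick, and a tongue 16 wide, 8 thick, its tip at jig y -147 at travel 0. The tongue hits the strike's side unless the plunger is 0.0135 or more down; then it slides under the lip.
- keeper_tab (a point): Top centre of the keeper's grip tab: jig x -85, y -65 less the keeper's travel, z 108 when the plunger is up. Tab 26 (x) by 14 (y), rising 24 above the flange. With one hand: grip the tab, fingertips at the flange (top z 84 when up), press right down, slide to jig -y still pressing, ease up, let go (fingertips still pressing as they open can drag it back). 25 mm or more is clear on every side.
- glue: Bystander: white glue bottle, 56 diameter, 150 high, standing. Origin under its centre.
- hammer: Bystander: hammer lying on the bench. Origin under its middle.
- jar: Bystander: glass jar, 64 diameter, 80 high, standing. Origin under its centre.
- offcut: Bystander: wooden offcut 70 by 40 by 30. Origin under its centre.
Things that resemble listed ones, but are neither listed nor needed, are in the scene too. Leave any red look-alike of the blank alone.

How it is judged:
On the way, in this order (a step that is already met when the one before it is completed fails the run):
1. the blank lies flat on the jig, located against both dowels and the end stop (x of blank_notch in the frame of jig between -0.0235 and -0.0165 m and y of blank_notch in the frame of jig between -0.0685 and -0.0615 m and z of blank_notch in the frame of jig between 0.036 and 0.043 m and angle between the y axis of blank and the y axis of jig, either way round below 0.035 rad), for 0.2 s.
2. the plunger is pushed down, its pin in the notch (all of step 1 and value of joint plunger above 0.013 m), for 0.1 s.
3. the keeper is slid home under the strike with the plunger down (value of joint plunger above 0.0105 m and value of joint keeper above 0.015 m), for 0.2 s.
At the end, for the whole second after the job is handed in: The blank rests flat on the jig's base, within 3.5 mm of its located place and within 0.035 rad of square, at rest; the plunger stays at least 10.5 mm down with the keeper moved at least 15 of its 20 mm under the strike (all of step 1 and all of step 3 and linear speed of blank below 0.01 m/s); the robot touches nothing.
It fails at once if the glue is moved by more than 25 mm (distance of glue from where it was at the start of the episode above 0.025 m).
It fails at once if the hammer is moved by more than 25 mm (distance of hammer from where it was at the start of the episode above 0.025 m).
It fails at once if the jar is moved by more than 25 mm (distance of jar from where it was at the start of the episode above 0.025 m).
It fails at once if the offcut is moved by more than 25 mm (distance of offcut from where it was at the start of the episode above 0.025 m).
It also fails if it takes over 67 s, if anything falls off the work surface, if the arm or the gripper's body presses on something with over 40 N, if the wrist force passes 120 N, or if a joint passes its speed limit or range.

### The arm

A 7-joint arm with a two-finger parallel gripper is mounted at the origin on the work surface. World frame = base frame: x ahead of the robot, y to its left, z up, the work surface at z = 0. Lengths are in m, angles in rad, forces in N, time in s.
With the tool pointing down it reaches from about 0.35 to 0.9 m from the base axis. Payload 8.1 kg.
Tool frame: the origin (TCP) lies at the very end of the fingers, on their centre line; the grasp point (between the pads) lies 19 mm behind it; z points along the fingers, y is the direction in which the jaws open and shut (so a half turn about z gives the same grasp; the last joint's range is limited). The gripper opens to 92 mm and grips with 3 to 60 N. Pads are 19 mm wide; open, the fingers measure 130 mm over their backs; the gripper's body (75 mm by 190 mm) begins 47 mm behind the grasp point.
Start: joints at [-1.204, 0.434, 0.025, 1.573, -0.012, 1.134, -0.075], TCP at [0.283, 0.557, 0.227] pointing down, gripper open.
Joint ranges: [-2.62, 2.62], [-0.44, 2.09], [-1.27, 1.32], [0.08, 2.57], [-1.32, 4.46], [0.12, 2], [-2.74, 2.74]. Speed limits (rad/s): [2.22, 2.22, 3.01, 3.01, 3.14, 3.14, 3.14].

### API

Orientations are given as [roll, pitch, yaw] about the fixed x, y, z axes, in that order (R = Rz(yaw) Ry(pitch) Rx(roll)).
In Python, from plant import manip, eyes gives the robot as it stands.
- The arm moves only by the tool carry_out, never from a script. Its argument "increments" is a list of rows, each a list of 3 entries, a list of its own where there are three numbers: the shift along the world's x, y, z in mm, then the turn, a rotation vector about the world's x, y, z in rad, then the opening in per cent of the stroke, from 0 (shut) to 100 (fully open). A call has exactly 5 rows; each row is the pose to reach, as a shift and turn from the pose commanded when the call began; what a row does not reach only later rows make up. A row lasts 1/10 s, in which the tool goes at most 50 mm and 8.59 degrees, less where a joint would pass 70% of its speed; a pose out of reach is approached as far as the arm can. A call with a gripper value outside its range is refused whole. The fingers move at their own pace and stop on an object; the grip force is fixed at half the most. Time passes only in rows, so rows that repeat a pose let the fingers close, or fill a call up. It gives the time, the measured TCP pose, the force and the opening at its end, in the units of the state.
- manip.read_state(): the state, without advancing time (a new reading comes with each control period).
- eyes.read_camera(name): name is "scene" or "side" or "wrist"; returns (picture, depth): 480x640x3 uint8, blue, green, red; 480x640 float32, m along the optical axis (not along the pixel's ray), 0 where there is no reading.
- eyes.camera_info(name): a dict with "fx", "fy", "cx", "cy" (pixels), "T" (4x4, takes a point from camera to world coordinates). Camera axes: x right, y up, looking along -z (the intrinsics and any distortion apply to the point x, -y, -z); pixel columns grow to the right and rows downward; lengths in m; the calibration is good to about 2 mm. A picture is of the moment at which its call begins: read the wrist's pose just before it. camera_info takes no time and is no camera call; for the wrist camera it gives the pose at the moment of the call.
- manip.hand_in(): hands the job in, once; it reports no verdict.
The state is a dict: "t": time; "joint_positions": joint angles; "joint_velocities": joint speeds; "effort": joint torques, N m; "tcp_pos": TCP position; "orientation": TCP orientation; "ft_force": force on the tool from outside, world axes, zero at the start; "moment": the same for the moment, N m; "grip_width": finger opening in m.
Only numpy, scipy, OpenCV 4.12 (cv2) and the standard library are available. Lean on these libraries where they do the work, as an engineer would, in place of code of your own. Each camera call takes 0.05 s, during which the arm holds its last target. There are 200 camera calls.

## Working session

There is one attempt and no reset: what is moved stays moved. The work goes in short steps, Python scripts to look and compute and a tool call to move; the robot and the scene stay as the last step left them, time stands still between calls to the robot, and variables do not carry over. Pictures are saved under pics/ and viewed, about 8 in all and at most 12, crops included, and the job is handed in when it is done.

Besides the shell and the picture viewer there is one more tool, called after "Call:" as name([rows], argument=value, ...), one row to a line, values as JSON. carry_out: Moves the arm, as the interface text tells. Its arguments: {"type":"object","properties":{"increments":{"type":"array"}},"required":["increments"]}

```bash
ls; mkdir -p pics; cat > h.py <<'E'
import numpy as np, cv2
from plant import manip, eyes
def grab(n):
    i=eyes.camera_info(n); p,d=eyes.read_camera(n); return p,d,i
def world(i,d,u,v):
    z=d; x=(u-i['cx'])/i['fx']*z; y=(v-i['cy'])/i['fy']*z
    P=np.stack([x,-y,-z,np.ones_like(x)],-1); return (P@np.array(i['T']).T)[...,:3]
def cloud(i,d):
    v,u=np.mgrid[:480,:640].astype(float); return world(i,d.astype(float),u,v)
def ray(i,u,v,h):
    T=np.array(i['T']); a=world(i,1.0,np.float64(u),np.float64(v)); o=T[:3,3]; r=a-o
    return o+r*(h-o[2])/r[2]
def proj(i,p):
    c=np.linalg.inv(i['T'])@np.append(p,1); return i['cx']+i['fx']*c[0]/-c[2], i['cy']+i['fy']*c[1]/c[2]
E
python3 - <<'E'
from h import *
import pickle
for n in('scene','side'):
    p,d,i=grab(n); cv2.imwrite(f'pics/{n}0.png',p); pickle.dump((p,d,i),open(n+'0.pkl','wb'))
    print(n,{k:v for k,v in i.items() if k!='T'},np.round(i['T'],3).tolist(),(d>0).mean())
print(manip.read_state())
E
```

```text
pics
scene {'fx': 617.036683967189, 'fy': 617.036683967189, 'cx': 313.6887002125433, 'cy': 229.7768085956645} [[0.443, -0.637, 0.631, 1.648], [0.897, 0.313, -0.313, -0.542], [0.002, 0.704, 0.71, 1.308], [0.0, 0.0, 0.0, 1.0]] 0.9908919270833333
side {'fx': 618.7680476128475, 'fy': 618.7680476128475, 'cx': 328.7828743215139, 'cy': 234.05592583206158} [[-0.992, 0.088, -0.094, 0.392], [-0.129, -0.702, 0.7, 1.166], [-0.004, 0.706, 0.708, 1.287], [0.0, 0.0, 0.0, 1.0]] 0.9961100260416667
{'t': 0.1, 'joint_positions': array([-1.20356794,  0.43515605,  0.02494977,  1.57395443, -0.01161182,
        1.13397774, -0.07507317]), 'joint_velocities': array([-0.00135524,  0.00014556,  0.00081349, -0.00188549,  0.00080221,
       -0.00045027,  0.00061715]), 'effort': array([ 3.18181868e-03, -6.69117165e+01,  9.87911113e-01, -3.15139961e+01,
       -6.05078903e-02,  3.74374422e-02,  9.14570546e-05]), 'tcp_pos': array([0.2827947 , 0.5568852 , 0.22604144]), 'orientation': array([-3.14024592e+00,  1.03214292e-04,  2.67173889e+00]), 'ft_force': array([-0.1855829 , -0.146839  , -1.09984746]), 'moment': array([0.02461736, 0.04759155, 0.03578828]), 'grip_width': 0.0919136415641627}
```

View pics/scene0.png

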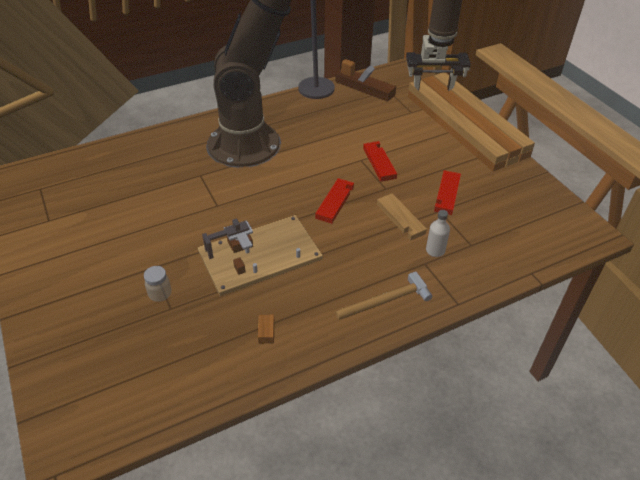

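View pics/side0.png

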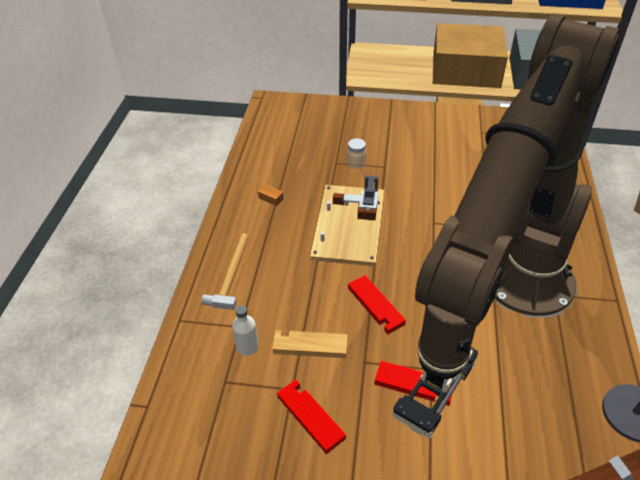

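Scene: the wooden blank is at (401,215), with the red look-alikes at (335,200), (380,160) and (447,192), and the jig plate at (260,252). Side: the blank is at (310,343) with its notch at about (282,333), and the jig is at (350,222). The only wood-coloured notched piece is the one meant. Next I measure both and make an enlarged crop.

```bash
cat > m1.py <<'E'
from h import *
import pickle
crops=[]
for n,jb,bb in(('scene',(190,210,330,295),(370,190,430,242)),('side',(300,170,395,270),(265,320,355,365))):
    p,d,i=pickle.load(open(n+'0.pkl','rb')); C=cloud(i,d); hsv=cv2.cvtColor(p,cv2.COLOR_BGR2HSV)
    for nm,b,h in(('jig',jb,.018),('blank',bb,.022)):
        x0,y0,x1,y1=b; s=np.s_[y0:y1,x0:x1]; c=C[s].reshape(-1,3); hs=hsv[s].reshape(-1,3)
        top=(abs(c[:,2]-h)<.006)&(hs[:,2]>120)
        q=c[top]; r=cv2.minAreaRect((q[:,:2]*1000).astype(np.float32))
        print(n,nm,'n',top.sum(),'zmed',np.median(q[:,2]).round(4),r, cv2.boxPoints(r).round(0).tolist(),'hsv',np.median(hs[top],0))
        crops.append(cv2.resize(p[s],(400,300),interpolation=cv2.INTER_CUBIC))
    pl=C[400:440,200:260] if n=='scene' else C[280:330,180:200]
    print('table z',np.median(pl[...,2]),pl[...,2].std())
cv2.imwrite('pics/crop0.png',np.vstack([np.hstack(crops[:2]),np.hstack(crops[2:])]))
E
python3 m1.py
```

```text
scene jig n 4179 zmed 0.0185 ((509.28375244140625, -101.54463195800781), (408.4015197753906, 190.8785400390625), 89.50425720214844) [[412.0, -305.0], [603.0, -307.0], [606.0, 102.0], [416.0, 103.0]] hsv [ 17. 115. 153.]
scene blank n 724 zmed 0.0224 ((557.9347534179688, 289.2799377441406), (184.5802764892578, 65.48318481445312), 2.9484291076660156) [[464.0, 317.0], [467.0, 252.0], [652.0, 261.0], [648.0, 327.0]] hsv [ 17. 133. 149.]
table z -0.004137015027474433 0.3553547587532594
side jig n 3367 zmed 0.0172 ((508.84991455078125, -150.74435424804688), (318.00048828125, 185.35389709472656), 89.5724105834961) [[415.0, -309.0], [600.0, -310.0], [603.0, 8.0], [417.0, 9.0]] hsv [ 20. 118. 233.]
side blank n 1297 zmed 0.0207 ((557.9169921875, 291.1605224609375), (180.42410278320312, 60.42487335205078), 3.454326868057251) [[466.0, 316.0], [470.0, 256.0], [650.0, 266.0], [646.0, 327.0]] hsv [ 19. 140. 230.]
table z -0.0014254705239323817 0.09092264366835452
```

View pics/crop0.png

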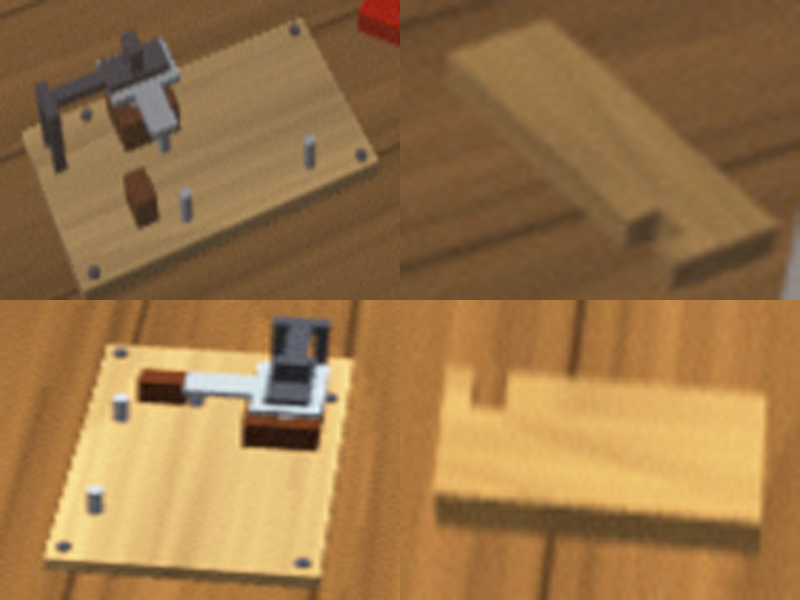

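The crops confirm the light wooden blank: the notch is at its world +x end on the -y side, so its yaw is about 93°. The jig has two dowels, the end stop, the plunger and the strike, with a yaw near 0. Now I check the dowels, the neighbours and the jig frame.

```bash
cat > m2.py <<'E'
from h import *
import pickle
S={n:pickle.load(open(n+'0.pkl','rb')) for n in('scene','side')}
for n,px in(('scene',{'DL':(298.5,249.5),'DR':(255.3,264)}),('side',{'DL':(322.6,233),'DR':(328.7,203)})):
    p,d,i=S[n]
    for k,(u,v) in px.items(): print(n,k,ray(i,u,v,.048).round(4))
# top-down height map of both views
for n in S:
    p,d,i=S[n]; C=cloud(i,d); hsv=cv2.cvtColor(p,cv2.COLOR_BGR2HSV)
    red=((hsv[...,0]<6)&(hsv[...,1]>220)&(hsv[...,2]>100)).astype(np.uint8)
    nn,lab,st,ce=cv2.connectedComponentsWithStats(red)
    for k in range(1,nn):
        if st[k,4]>200: print(n,'red',cv2.minAreaRect((C[lab==k][:,:2]*1000).astype(np.float32)))
    for nm,b in(('glue',(425,205,450,258) if n=='scene' else (230,305,260,358)),('jar',(142,262,172,300) if n=='scene' else (345,138,368,168)),('tab',(195,210,262,262) if n=='scene' else (335,172,390,225))):
        x0,y0,x1,y1=b; c=C[y0:y1,x0:x1].reshape(-1,3); lo=.095 if nm=='tab' else .03
        c=c[(c[:,2]>lo)&(c[:,2]<.17)]; print(n,nm,len(c),c.min(0).round(3),c.max(0).round(3),np.median(c,0).round(3))
# plate edges by line fit from side: plate mask boundary
E
python3 m2.py
```

```text
scene DL [ 0.579 -0.059  0.048]
scene DR [ 0.5759 -0.1877  0.048 ]
side DL [ 0.5734 -0.0614  0.048 ]
side DR [ 0.5725 -0.1889  0.048 ]
scene red ((300.0077819824219, 368.14019775390625), (58.88698196411133, 183.21688842773438), 78.94220733642578)
scene red ((1049.599609375, -4.84564208984375), (50.535003662109375, 1607.987060546875), 46.763668060302734)
scene red ((977.3707885742188, -195.08697509765625), (97.64453887939453, 1507.166748046875), 58.949684143066406)
scene glue 639 [0.601 0.28  0.03 ] [0.746 0.421 0.156] [0.726 0.301 0.092]
scene jar 596 [ 0.483 -0.478  0.03 ] [ 0.553 -0.416  0.089] [ 0.532 -0.448  0.073]
scene tab 54 [ 0.441 -0.202  0.095] [ 0.477 -0.186  0.114] [ 0.462 -0.195  0.108]
side red ((366.78680419921875, 609.6788330078125), (142.25665283203125, 1104.8670654296875), 4.770112991333008)
side red ((386.67333984375, 738.0054931640625), (850.1803588867188, 101.99256134033203), 82.48250579833984)
side red ((440.257568359375, 770.1632080078125), (136.15985107421875, 786.1221923828125), 16.813777923583984)
side glue 796 [0.685 0.292 0.03 ] [0.74  0.344 0.155] [0.708 0.326 0.095]
side jar 374 [ 0.485 -0.48   0.03 ] [ 0.547 -0.405  0.088] [ 0.515 -0.429  0.068]
side tab 54 [ 0.443 -0.204  0.096] [ 0.469 -0.183  0.112] [ 0.455 -0.189  0.106]
```

Call:
carry_out([
  [[32,-33,-10],[0,0,0.13],100],
  [[65,-67,-20],[0,0,0.26],100],
  [[97,-100,-30],[0,0,0.4],100],
  [[130,-134,-40],[0,0,0.53],100],
  [[162,-167,-50],[0,0,0.53],100],
])

```text
t: 0.6
tcp_pos: [0.4461, 0.3884, 0.1761]
orientation: [-3.141, -0.0, -3.077]
ft_force: [0.2, 1.2, -0.0]
grip_width: 0.0921
```

Call:
carry_out([
  [[33,-34,-5],[0,0,0],100],
  [[66,-67,-10],[0,0,0],100],
  [[98,-101,-15],[0,0,0],100],
  [[98,-101,-15],[0,0,0],100],
  [[98,-101,-15],[0,0,0],100],
])

```text
t: 1.1
tcp_pos: [0.5435, 0.2877, 0.1611]
orientation: [-3.141, -0.001, -3.085]
ft_force: [-1.0, 1.2, -0.4]
grip_width: 0.0918
```

```bash
python3 - <<'E'
from h import *
s=manip.read_state(); print(s['t'],s['tcp_pos'],s['orientation'],s['ft_force'])
p,d,i=grab('wrist'); cv2.imwrite('pics/w1.png',p); C=cloud(i,d)
hsv=cv2.cvtColor(p,cv2.COLOR_BGR2HSV)
m=(abs(C[...,2]-.022)<.006)&(d>0)&(abs(C[...,0]-.558)<.13)&(abs(C[...,1]-.29)<.06)
r=cv2.minAreaRect((C[m][:,:2]*1000).astype(np.float32)); print(m.sum(),np.median(C[m][:,2]),r)
E
```

```text
1.1 [0.54351333 0.28769013 0.16108165] [-3.14083144e+00 -9.72946061e-04 -3.08465547e+00] [-0.9859454   1.22810243 -0.44300084]
12810 0.02108261951661608 ((578.6673583984375, 292.63494873046875), (221.45957946777344, 56.156028747558594), 3.0328452587127686)
```

View pics/w1.png

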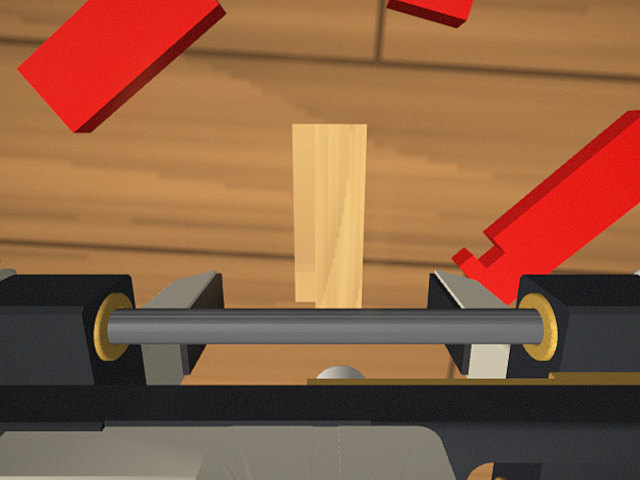

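The wrist view shows the blank centred between the fingers: top end at (330,124), notch at (305,295). A red corner at about (460,258) to (510,300) is near the right finger, so I check its clearance.

```bash
python3 - <<'E'
from h import *
i=eyes.camera_info('wrist')
for q in((292,124),(367,124),(295,300),(316,302),(363,305)): print('blank',q,ray(i,*q,.022).round(4))
for q in((453,257),(464,248),(482,266),(485,235),(510,302),(20,70),(75,132)): print('red',q,ray(i,*q,.022).round(4))
E
```

```text
blank (292, 124) [0.4681 0.2607 0.022 ]
blank (367, 124) [0.4648 0.3167 0.022 ]
blank (295, 300) [0.6108 0.2686 0.022 ]
blank (316, 302) [0.6116 0.2864 0.022 ]
blank (363, 305) [0.612  0.3263 0.022 ]
red (453, 257) [0.5649 0.3962 0.022 ]
red (464, 248) [0.5567 0.4041 0.022 ]
red (482, 266) [0.5712 0.4213 0.022 ]
red (485, 235) [0.5448 0.4193 0.022 ]
red (510, 302) [0.6018 0.4503 0.022 ]
red (20, 70) [0.4424 0.0632 0.022 ]
red (75, 132) [0.4836 0.0981 0.022 ]
```

Call:
carry_out([
  [[-2,5,-45],[0,0,0],100],
  [[-2,5,-90],[0,0,0],100],
  [[-2,5,-130],[0,0,0],100],
  [[-2,5,-157],[0,0,0],100],
  [[-2,5,-157],[0,0,0],100],
])

```text
t: 1.65
tcp_pos: [0.5388, 0.2959, 0.0025]
orientation: [-3.141, -0.003, -3.078]
ft_force: [0.1, 0.1, 1.1]
grip_width: 0.0919
```

Call:
carry_out([
  [[0,0,0],[0,0,0],40],
  [[0,0,0],[0,0,0],40],
  [[0,0,0],[0,0,0],40],
  [[0,0,0],[0,0,0],40],
  [[0,0,0],[0,0,0],40],
])

```text
t: 2.15
tcp_pos: [0.5411, 0.2941, 0.0051]
orientation: [-3.142, 0.0, -3.082]
ft_force: [-1.0, -0.8, 0.8]
grip_width: 0.0567
```

Call:
carry_out([
  [[0,0,40],[0,0,0],40],
  [[0,0,85],[0,0,-0.14],40],
  [[0,-30,110],[0,0,-0.28],40],
  [[0,-70,110],[0,0,-0.42],40],
  [[0,-115,110],[0,0,-0.56],40],
])

```text
t: 2.65
tcp_pos: [0.5413, 0.1795, 0.116]
orientation: [3.139, 0.001, 2.638]
ft_force: [0.1, -1.0, -2.3]
grip_width: 0.0555
```

Call:
carry_out([
  [[0,-40,0],[0,0,-0.14],40],
  [[0,-80,0],[0,0,-0.28],40],
  [[-2,-120,0],[0,0,-0.42],40],
  [[-4,-160,0],[0,0,-0.56],40],
  [[-4,-190,0],[0,0,-0.7],40],
])

```text
t: 3.15
tcp_pos: [0.5363, -0.0135, 0.115]
orientation: [-3.141, 0.0, 1.934]
ft_force: [0.6, 0.9, -1.1]
grip_width: 0.056
```

Call:
carry_out([
  [[0,-10,0],[0,0,-0.13],40],
  [[0,-19,0],[0,0,-0.26],40],
  [[0,-19,0],[0,0,-0.38],40],
  [[0,-19,0],[0,0,-0.38],40],
  [[0,-19,0],[0,0,-0.38],40],
])

```text
t: 3.65
tcp_pos: [0.5368, -0.0293, 0.1147]
orientation: [-3.141, -0.0, 1.566]
ft_force: [-0.4, 0.3, -0.5]
grip_width: 0.0557
```

```bash
python3 - <<'E'
from h import *
s=manip.read_state(); print(s['t'],s['tcp_pos'],s['orientation'],s['ft_force'],s['grip_width'])
p,d,i=grab('side'); a=p; q,d2,i2=grab('wrist'); cv2.imwrite('pics/s2.png',np.hstack([cv2.resize(p[150:390,200:440],(400,400)),cv2.resize(q,(400,400))]))
E
```

```text
3.65 [ 0.53682945 -0.0293377   0.11467559] [-3.14139248e+00 -7.88981212e-05  1.56573827e+00] [-0.41770617  0.26964612 -0.48834501] 0.055652948001140616
```

View pics/s2.png

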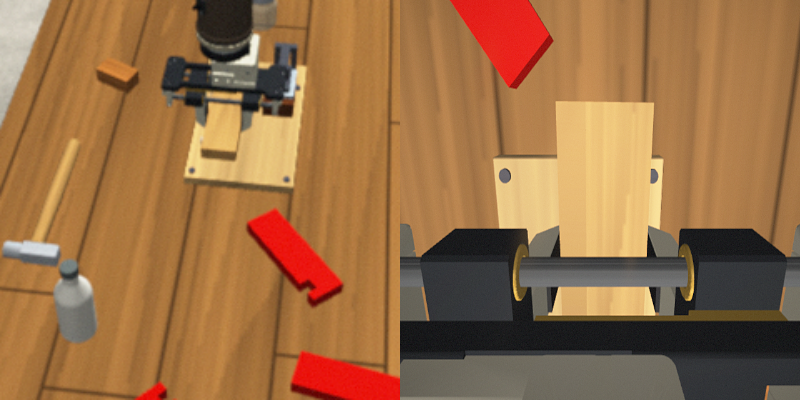

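The blank is held squarely over the jig (side crop (220,140), wrist crop (605,200)), and the plate edges are visible behind it. Next I lower it and release.

Call:
carry_out([
  [[0,0,-40],[0,0,0],40],
  [[0,0,-75],[0,0,0],40],
  [[0,0,-89],[0,0,0],40],
  [[0,0,-91],[0,0,0],40],
  [[0,0,-91],[0,0,0],40],
])

```text
t: 4.25
tcp_pos: [0.5373, -0.0298, 0.0241]
orientation: [3.141, -0.0, 1.562]
ft_force: [0.8, 0.2, 0.5]
grip_width: 0.0559
```

Call:
carry_out([
  [[0,0,0],[0,0,0],80],
  [[0,0,0],[0,0,0],90],
  [[0,0,20],[0,0,0],90],
  [[0,0,50],[0,0,0],60],
  [[0,30,50],[0,0,0],25],
])

```text
t: 4.75
tcp_pos: [0.5398, -0.0039, 0.078]
orientation: [3.134, 0.001, 1.555]
ft_force: [0.6, -0.5, -0.6]
grip_width: 0.0682
```

Call:
carry_out([
  [[0,45,0],[0,0,0],25],
  [[0,75,0],[0,0,0],25],
  [[0,75,-25],[0,0,0],25],
  [[0,75,-50],[0,0,0],25],
  [[0,75,-50],[0,0,0],25],
])

```text
t: 5.25
tcp_pos: [0.5354, 0.0756, 0.0222]
orientation: [-3.138, 0.001, 1.563]
ft_force: [-1.4, -0.4, 0.0]
grip_width: 0.0283
```

Call:
carry_out([
  [[0,-15,0],[0,0,0],25],
  [[0,-28,0],[0,0,0],25],
  [[0,-40,0],[0,0,0],25],
  [[0,-52,0],[0,0,0],25],
  [[0,-64,0],[0,0,0],25],
])

```text
t: 5.75
tcp_pos: [0.5373, 0.0099, 0.0243]
orientation: [3.141, -0.0, 1.561]
ft_force: [0.4, 1.5, 1.3]
grip_width: 0.0232
```

Call:
carry_out([
  [[0,-8,0],[0,0,0],25],
  [[0,-15,0],[0,0,0],25],
  [[0,-20,0],[0,0,0],25],
  [[0,-25,0],[0,0,0],25],
  [[0,-28,0],[0,0,0],25],
])

```text
t: 6.25
tcp_pos: [0.5369, -0.017, 0.0237]
orientation: [-3.141, 0.0, 1.562]
ft_force: [-0.1, 1.6, 1.1]
grip_width: 0.0232
```

```bash
cat > look.py <<'E'
from h import *
import sys
s=manip.read_state(); print(s['t'],s['tcp_pos'].round(4),s['orientation'].round(3),s['ft_force'].round(1))
O=np.array([.541,-.125]); a=np.radians(-.5); R=np.array([[np.cos(a),-np.sin(a)],[np.sin(a),np.cos(a)]])
cr=[]
for n in('scene','side'):
    p,d,i=grab(n); C=cloud(i,d); J=(C[...,:2]-O)@R
    m=(abs(C[...,2]-.040)<.006)&(abs(J[...,0])<.05)&(J[...,1]>-.1)&(J[...,1]<.14)
    m&=cv2.inRange(cv2.cvtColor(p,cv2.COLOR_BGR2HSV),(10,70,90),(30,255,255))>0
    r=cv2.minAreaRect((J[m]*1000).astype(np.float32)); print(n,m.sum(),r)
    uv=[proj(i,np.append(O+R@np.array([x,y]),.04)) for x in(-.03,.03) for y in(-.1,.1)]
    b=(195,205,325,303) if n=='scene' else (300,165,400,240)
    cr.append(cv2.resize(p[b[1]:b[3],b[0]:b[2]],(600,450 if n=='scene' else 450),interpolation=cv2.INTER_CUBIC)[:, :])
cv2.imwrite(sys.argv[1],cv2.resize(np.hstack(cr),(800,300)))
E
python3 look.py pics/p1.png
```

```text
6.25 [ 0.5369 -0.017   0.0237] [-3.141  0.     1.562] [-0.1  1.6  1.1]
scene 906 ((-2.5677337646484375, -0.6707000732421875), (64.44606018066406, 196.7362518310547), 0.25236210227012634)
side 67 ((-1.9708232879638672, 86.35242462158203), (55.85210418701172, 68.40818786621094), 5.554283142089844)
```

View pics/p1.png

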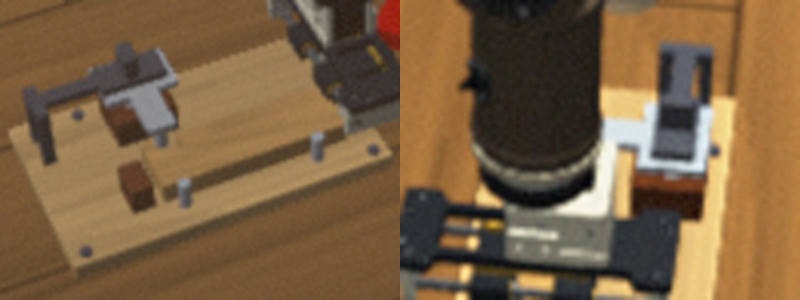

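The blank is under the pin (scene crop (160,140)), with a few mm of gap to both the stop and the dowels. I now push its -x side towards the dowels.

Call:
carry_out([
  [[0,8,0],[0,0,0],20],
  [[0,8,40],[0,0,0],0],
  [[-30,-25,40],[0,0,0],0],
  [[-62,-65,40],[0,0,0],0],
  [[-62,-85,40],[0,0,0],0],
])

```text
t: 6.85
tcp_pos: [0.4705, -0.1033, 0.0637]
orientation: [-3.138, -0.0, 1.56]
ft_force: [0.2, -0.3, 1.0]
grip_width: 0.0004
```

Call:
carry_out([
  [[0,0,-20],[0,0,0],0],
  [[0,0,-40],[0,0,0],0],
  [[5,0,-40],[0,0,0],0],
  [[9,0,-40],[0,0,0],0],
  [[12,0,-40],[0,0,0],0],
])

```text
t: 7.35
tcp_pos: [0.4883, -0.1013, 0.0245]
orientation: [3.14, 0.0, 1.563]
ft_force: [0.5, 0.2, 1.2]
grip_width: 0.0002
```

Call:
carry_out([
  [[2,0,0],[0,0,0],0],
  [[4,0,0],[0,0,0],0],
  [[6,0,0],[0,0,0],0],
  [[7,0,0],[0,0,0],0],
  [[7,0,0],[0,0,0],0],
])

```text
t: 7.85
tcp_pos: [0.494, -0.1017, 0.0238]
orientation: [-3.142, -0.0, 1.562]
ft_force: [-0.0, 0.2, -0.5]
grip_width: 0.0004
```

Call:
carry_out([
  [[1,0,0],[0,0,0],0],
  [[2,0,0],[0,0,0],0],
  [[3,0,0],[0,0,0],0],
  [[3,0,0],[0,0,0],0],
  [[3,0,0],[0,0,0],0],
])

```text
t: 8.35
tcp_pos: [0.4963, -0.1018, 0.0236]
orientation: [-3.141, -0.0, 1.561]
ft_force: [-4.2, 0.1, 2.3]
grip_width: 0.0001
```

Call:
carry_out([
  [[1,0,0],[0,0,0],0],
  [[2,0,0],[0,0,0],0],
  [[3,0,0],[0,0,0],0],
  [[3,0,0],[0,0,0],0],
  [[3,0,0],[0,0,0],0],
])

```text
t: 8.85
tcp_pos: [0.4967, -0.102, 0.0233]
orientation: [-3.136, -0.001, 1.561]
ft_force: [-12.3, -0.8, 10.8]
grip_width: 0.0
```

Firm contact at 12 N, so the blank is against the dowels. Next the +y end.

Call:
carry_out([
  [[-15,0,0],[0,0,0],0],
  [[-15,0,40],[0,0,0],20],
  [[10,45,40],[0,0,0],25],
  [[40,90,40],[0,0,0],25],
  [[40,108,40],[0,0,0],25],
])

```text
t: 9.35
tcp_pos: [0.5445, 0.011, 0.0646]
orientation: [3.136, -0.002, 1.566]
ft_force: [0.6, 0.2, -1.3]
grip_width: 0.0228
```

Call:
carry_out([
  [[0,0,-20],[0,0,0],25],
  [[0,0,-40],[0,0,0],25],
  [[0,-10,-40],[0,0,0],25],
  [[0,-18,-40],[0,0,0],25],
  [[0,-25,-40],[0,0,0],25],
])

```text
t: 9.85
tcp_pos: [0.5407, -0.0204, 0.0247]
orientation: [3.14, 0.0, 1.56]
ft_force: [0.9, 0.9, -1.2]
grip_width: 0.0233
```

Call:
carry_out([
  [[0,-2,0],[0,0,0],25],
  [[0,-4,0],[0,0,0],25],
  [[0,-6,0],[0,0,0],25],
  [[0,-8,0],[0,0,0],25],
  [[0,-8,0],[0,0,0],25],
])

```text
t: 10.35
tcp_pos: [0.5402, -0.0255, 0.024]
orientation: [3.141, -0.001, 1.563]
ft_force: [-0.3, 4.6, 2.7]
grip_width: 0.0226
```

Call:
carry_out([
  [[0,-1,0],[0,0,0],25],
  [[0,-2,0],[0,0,0],25],
  [[0,-3,0],[0,0,0],25],
  [[0,-3,0],[0,0,0],25],
  [[0,-3,0],[0,0,0],25],
])

```text
t: 10.85
tcp_pos: [0.5402, -0.0255, 0.024]
orientation: [-3.141, -0.004, 1.565]
ft_force: [-0.8, 13.9, 6.3]
grip_width: 0.023
```

Call:
carry_out([
  [[0,15,0],[0,0,0],25],
  [[0,15,40],[0,0,0],0],
  [[-30,-20,40],[0,0,0],0],
  [[-58,-60,40],[0,0,0],0],
  [[-58,-69,40],[0,0,0],0],
])

```text
t: 11.35
tcp_pos: [0.4777, -0.1029, 0.0639]
orientation: [-3.139, 0.002, 1.556]
ft_force: [0.7, -0.4, 0.6]
grip_width: 0.001
```

Call:
carry_out([
  [[0,0,-20],[0,0,0],0],
  [[0,0,-40],[0,0,0],0],
  [[8,0,-40],[0,0,0],0],
  [[14,0,-40],[0,0,0],0],
  [[16,0,-40],[0,0,0],0],
])

```text
t: 11.85
tcp_pos: [0.4968, -0.0986, 0.0238]
orientation: [-3.138, -0.0, 1.562]
ft_force: [-9.4, -1.1, 1.6]
grip_width: 0.0002
```

Call:
carry_out([
  [[1,0,0],[0,0,0],0],
  [[2,0,0],[0,0,0],0],
  [[3,0,0],[0,0,0],0],
  [[3,0,0],[0,0,0],0],
  [[3,0,0],[0,0,0],0],
])

```text
t: 12.35
tcp_pos: [0.4968, -0.0986, 0.0237]
orientation: [-3.134, -0.001, 1.561]
ft_force: [-14.2, -0.9, 7.5]
grip_width: 0.0007
```

Seated firmly on both sides. I retract, rise and turn the hand 90° for the keeper tab, then look.

Call:
carry_out([
  [[-15,0,0],[0,0,0],0],
  [[-15,0,45],[0,0,0],0],
  [[-15,10,95],[0,0,0.14],20],
  [[-15,20,140],[0,0,0.28],33],
  [[-15,20,160],[0,0,0.42],33],
])

```text
t: 12.85
tcp_pos: [0.4886, -0.0778, 0.189]
orientation: [3.135, 0.003, 1.989]
ft_force: [0.5, 0.5, -1.1]
grip_width: 0.0201
```

Call:
carry_out([
  [[0,0,0],[0,0,0.14],33],
  [[0,0,0],[0,0,0.28],33],
  [[0,0,0],[0,0,0.42],33],
  [[0,0,0],[0,0,0.56],33],
  [[0,0,0],[0,0,0.7],33],
])

```text
t: 13.35
tcp_pos: [0.4869, -0.0788, 0.1851]
orientation: [3.141, 0.002, 2.687]
ft_force: [0.1, -0.7, 0.3]
grip_width: 0.03
```

Call:
carry_out([
  [[0,0,0],[0,0,0.14],33],
  [[0,0,0],[0,0,0.28],33],
  [[0,0,0],[0,0,0.42],33],
  [[0,0,0],[0,0,0.44],33],
  [[0,0,0],[0,0,0.44],33],
])

```text
t: 13.85
tcp_pos: [0.4865, -0.0788, 0.1845]
orientation: [-3.141, 0.001, 3.119]
ft_force: [0.5, 0.5, -0.2]
grip_width: 0.0304
```

```bash
cat >> look.py <<'E'
p,d,i=grab('wrist'); C=cloud(i,d); cv2.imwrite(sys.argv[1].replace('.png','w.png'),p)
for n in('scene','side'):
    p,d,i=grab(n); C=cloud(i,d)
    m=(abs(C[...,2]-.108)<.007)&(abs(C[...,0]-.456)<.03)&(abs(C[...,1]+.195)<.03); print(n,'tab',m.sum(),C[m].min(0).round(4),C[m].max(0).round(4),C[m].mean(0).round(4))
E
python3 look.py pics/p2.png
```

```text
13.85 [ 0.4865 -0.0788  0.1845] [-3.141e+00  1.000e-03  3.119e+00] [ 0.5  0.5 -0.2]
scene 916 ((1.781219482421875, -3.9546356201171875), (69.886474609375, 191.54713439941406), 0.7691843509674072)
side 768 ((5.963094711303711, -3.2353744506835938), (68.2982177734375, 192.7879638671875), 0.6303749084472656)
scene tab 42 [ 0.4428 -0.2011  0.1018] [ 0.4735 -0.1854  0.1117] [ 0.4575 -0.1941  0.1069]
side tab 31 [ 0.4433 -0.202   0.1013] [ 0.4614 -0.1854  0.1105] [ 0.4523 -0.1928  0.1058]
```

View pics/p2.png

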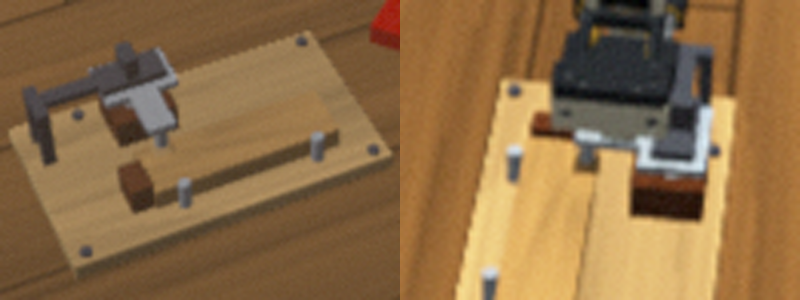

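The blank sits snug against both dowels and the stop, with the pin over the notch. The tab is at about (457,-193,107). I move over it and down.

Call:
carry_out([
  [[-15,-40,0],[0,0,0],40],
  [[-29,-80,0],[0,0,0],40],
  [[-29,-114,0],[0,0,0],40],
  [[-29,-114,0],[0,0,0],40],
  [[-29,-114,0],[0,0,0],40],
])

```text
t: 14.6
tcp_pos: [0.4568, -0.1932, 0.1837]
orientation: [3.142, -0.0, 3.119]
ft_force: [0.1, 0.0, -0.7]
grip_width: 0.0364
```

```bash
python3 - <<'E'
from h import *
s=manip.read_state(); print(s['t'],s['tcp_pos'].round(4),s['grip_width'])
o=[]
for n,b in(('scene',(180,180,280,280)),('side',(310,140,410,240))):
    p,d,i=grab(n); o.append(cv2.resize(p[b[1]:b[3],b[0]:b[2]],(400,400),interpolation=cv2.INTER_CUBIC))
cv2.imwrite('pics/k1.png',np.hstack(o))
E
```

```text
14.6 [ 0.4568 -0.1932  0.1837] 0.03639359730110071
```

View pics/k1.png

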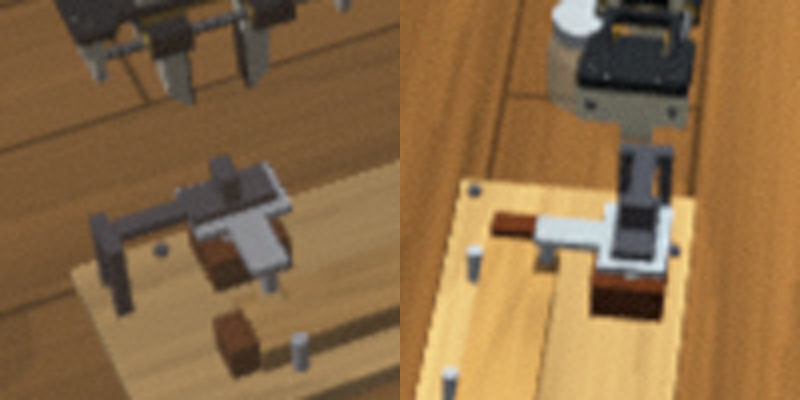

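The open fingers hang right above the tab (scene crop (222,165)), and the blank is under the arm with the notch at the pin. Descending.

Call:
carry_out([
  [[0,0,-40],[0,0,0],40],
  [[0,0,-65],[0,0,0],40],
  [[0,0,-80],[0,0,0],40],
  [[0,0,-90],[0,0,0],40],
  [[0,0,-96],[0,0,0],40],
])

```text
t: 15.2
tcp_pos: [0.4571, -0.1917, 0.0871]
orientation: [3.141, -0.001, 3.123]
ft_force: [-0.1, 0.1, -0.9]
grip_width: 0.0366
```

Call:
carry_out([
  [[0,0,0],[0,0,0],0],
  [[0,0,0],[0,0,0],0],
  [[0,0,0],[0,0,0],0],
  [[0,0,0],[0,0,0],0],
  [[0,0,0],[0,0,0],0],
])

```text
t: 15.7
tcp_pos: [0.4574, -0.1932, 0.0884]
orientation: [-3.141, 0.001, 3.122]
ft_force: [-0.6, -1.2, 4.3]
grip_width: 0.0135
```

Call:
carry_out([
  [[0,0,-4],[0,0,0],0],
  [[0,0,-9],[0,0,0],0],
  [[0,0,-14],[0,0,0],0],
  [[0,0,-18],[0,0,0],0],
  [[0,0,-20],[0,0,0],0],
])

```text
t: 16.2
tcp_pos: [0.4582, -0.1934, 0.0697]
orientation: [-3.141, 0.003, 3.121]
ft_force: [-5.4, 1.3, 35.5]
grip_width: 0.0141
```

Call:
carry_out([
  [[0,0,-1],[0,0,0],0],
  [[0,0,-2],[0,0,0],0],
  [[0,0,-2],[0,0,0],0],
  [[0,0,-2],[0,0,0],0],
  [[0,0,-2],[0,0,0],0],
])

```text
t: 16.7
tcp_pos: [0.4589, -0.1934, 0.0684]
orientation: [-3.141, 0.005, 3.122]
ft_force: [-4.9, 1.0, 32.8]
grip_width: 0.0132
```

The fingertips are at z 68.4, which is the flange height at full depth, so the pin is in the notch. Sliding the keeper to -y.

Call:
carry_out([
  [[0,-4,0],[0,0,0],0],
  [[0,-8,0],[0,0,0],0],
  [[0,-12,0],[0,0,0],0],
  [[0,-15,0],[0,0,0],0],
  [[0,-18,0],[0,0,0],0],
])

```text
t: 17.2
tcp_pos: [0.4587, -0.211, 0.0683]
orientation: [-3.141, 0.004, 3.122]
ft_force: [-5.0, 3.3, 32.3]
grip_width: 0.0141
```

Call:
carry_out([
  [[0,-2,0],[0,0,0],0],
  [[0,-4,0],[0,0,0],0],
  [[0,-4,0],[0,0,0],0],
  [[0,-4,0],[0,0,0],0],
  [[0,-4,0],[0,0,0],0],
])

```text
t: 17.7
tcp_pos: [0.4588, -0.2117, 0.0681]
orientation: [3.138, 0.003, 3.125]
ft_force: [-5.4, 13.2, 35.5]
grip_width: 0.0139
```

The keeper hit its end at y -0.2117, about 18 mm plus its starting travel. I ease up and let go.

Call:
carry_out([
  [[0,1,2],[0,0,0],0],
  [[0,2,4],[0,0,0],0],
  [[0,2,6],[0,0,0],0],
  [[0,2,7],[0,0,0],0],
  [[0,2,7],[0,0,0],0],
])

```text
t: 18.2
tcp_pos: [0.4587, -0.2112, 0.0725]
orientation: [3.141, 0.002, 3.124]
ft_force: [6.6, 3.4, -9.5]
grip_width: 0.0141
```

It is now pulling up about 9 N against the strike, so it is latched. I unload slightly and open.

Call:
carry_out([
  [[0,0,-1],[0,0,0],0],
  [[0,0,-1],[0,0,0],20],
  [[0,0,-1],[0,0,0],40],
  [[0,0,-1],[0,0,0],40],
  [[0,0,-1],[0,0,0],40],
])

```text
t: 18.7
tcp_pos: [0.4567, -0.2129, 0.0717]
orientation: [3.142, -0.0, 3.121]
ft_force: [-0.6, -0.1, 0.0]
grip_width: 0.0351
```

Call:
carry_out([
  [[0,0,15],[0,0,0],40],
  [[0,0,45],[0,0,0],40],
  [[0,0,90],[0,0,0],40],
  [[-20,40,120],[0,0,0],40],
  [[-50,80,140],[0,0,0],40],
])

```text
t: 19.2
tcp_pos: [0.4122, -0.1384, 0.2108]
orientation: [-3.141, 0.003, 3.12]
ft_force: [0.1, 1.6, 0.5]
grip_width: 0.0367
```

```bash
python3 - <<'E'
from h import *
s=manip.read_state(); print(s['t'],s['tcp_pos'].round(4),s['ft_force'])
o=[]
for n,b in(('scene',(190,195,310,295)),('side',(300,150,420,250))):
    p,d,i=grab(n); o.append(cv2.resize(p[b[1]:b[3],b[0]:b[2]],(400,333),interpolation=cv2.INTER_CUBIC)); C=cloud(i,d)
    m=(abs(C[...,2]-.098)<.01)&(abs(C[...,0]-.456)<.025)&(abs(C[...,1]+.205)<.03); print(n,m.sum(),C[m].min(0).round(3),C[m].max(0).round(3))
cv2.imwrite('pics/k2.png',np.hstack(o))
E
```

```text
19.2 [ 0.4122 -0.1384  0.2108] [0.06324723 1.58434516 0.49872012]
scene 43 [ 0.439 -0.217  0.088] [ 0.474 -0.202  0.102]
side 40 [ 0.444 -0.219  0.088] [ 0.468 -0.197  0.1  ]
```

View pics/k2.png

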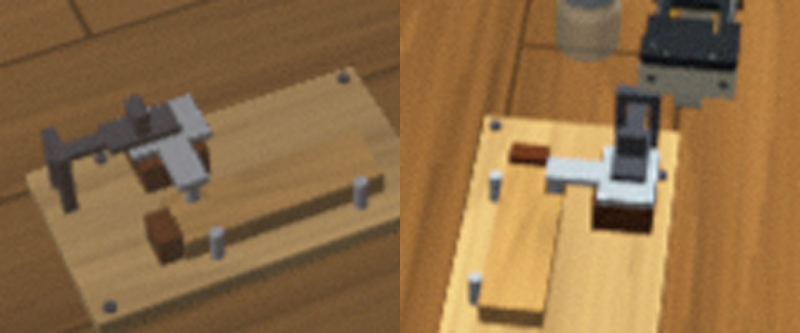

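The tab top has dropped from about z 111 to 101 and moved about 16 mm to -y. The tongue runs under the strike (scene crop (70,150)), the plunger is down and the blank is snug. The hand is clear, so I hand in.

```bash
python3 -c "
from plant import manip
print(manip.hand_in())"
```

```text
the job is handed in; nothing more can be done
None
```

The blank is seated on the jig, the plunger is down and the keeper is latched under the strike. I handed the job in at about 19 s of the 67 s allowed; no verdict is reported.

**What I did:** I laid the blank on the jig about 80 mm to +y of its place and slid it in under the raised pin. I then pushed it against the dowels and the end stop until each gave a firm reaction of 12–14 N. I pressed the plunger down through the keeper tab, slid the keeper until it stopped, eased up and let go.

**Last checks:**
- **Plunger and pin:** the fingertips reached z 68.4 mm while pressing, which matches the flange at full depth. A pin resting on top of the blank would have stopped at about z 78.
- **Latch:** on easing up, the plunger held against a pull of about 9 N, so the strike was holding it.
- **Keeper:** it stopped firmly after about 18 mm of hand travel. The last pictures put the tab about 16 mm further to -y and roughly 10 mm lower.
- **Blank and hand:** the pictures show the blank against both dowels and the end stop, and the gripper clear of everything.

**Where the measurements disagreed:** the push contact put the jig's x origin about 2–3 mm from the camera estimate. The depth-based outlines of the blank came out about 12 mm too large, so I relied on the contact forces and the pictures for its seating. The keeper's travel is also less exact from the cameras than from the hand.

I did not measure the bystanders again at the end. No move went near them.

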